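Click the star wheel round to its pointer

TASK

Set the brass star wheel on its wooden stand: with a fingertip, flick its teeth round clockwise (seen from above), click by click, until the dark hand on the wheel points straight at the stand's fixed pointer and rests in that click, not going past it. Let the wheel come to rest one click short of the pointer before giving it the last click. Push gently, pinch or lift nothing, keep the stand where it is, and leave the funnel, bell, watch case and key alone.

Things in the scene. Friction and masses are not known exactly. Their poses are not given: they have to be found in the camera images.
- wheel (a joint): Angle of the star wheel (rad): 0 with its hand at the fixed pointer, growing clockwise seen from above. Sprung rests every 1.0472 rad (60 degrees). Starts two, three or four clicks short (-2.09, -3.14 or -4.19). Pushed over half a click (0.52 rad) past a rest it jumps on to the next; less, it springs back. Takes about 7 N at a tooth's end. It can turn both ways; only clockwise turning leads to 0
- stand: Round dark wooden stand with weighted base, 3 kg, not fastened down, 170 mm across, 40 mm high; origin at the centre of its underside, z up along the wheel's axis, x towards the fixed pointer, on the side away from the robot (within 30 degrees). On that side only, a brass spring housing (53 to 83 mm from the axis, 26 mm wide, 66 mm high) and the pointer's post (78 mm out) stand up
- hub_top (a point): Centre of the flat-lying brass star wheel, on its axis, at the top of the teeth (88 mm). Hub radius 34 mm; six straight radial teeth every 60 degrees, 8 mm wide, reaching 64 mm from the axis; hub and teeth span heights 74 to 88 mm. At every rest one tooth is in line with the pointer. Between the teeth, outside the hub, it is open down to the base's top at 40 mm
- clock_hand_tip (a point): Outer end of the dark steel hand (clock-hand shaped, with a round spot near its tip) that lies on top of the wheel along one tooth, 47 mm from the axis, 90 mm high; the hand's top is at 92 mm and the arbor's nut at the centre reaches 98 mm
- index_tip (a point): Inner end of the fixed pointer, a bright steel bar 8 mm wide and 24 mm long on a post on the stand, aimed at the wheel's axis, 58 mm from it; top at 103 mm
- bell_mid (a point): Pewter hand bell, loose bystander, 60 mm across the mouth and 60 mm high; this point is on its axis, half-way up
- case_mid (a point): Round amber bakelite watch case, loose bystander, 52 mm across and 17 mm high; this point is its centre
- key_mid (a point): Steel clock key lying flat, loose bystander, 65 mm long, 52 mm across its two-winged bow, 12 mm high; this point is its middle
- funnel_stand: Copper funnel in a brass ring on a post over a glass jar, fixed bystander on a wooden board 100 mm by 130 mm, 162 mm high in all; origin at the centre of its underside
Not all that is in view belongs to the job. Leave any green, purple or red look-alike of the stand alone.

How it is judged (in metres and radians):
On the way:
1. the wheel rests one click short of the pointer (value of joint wheel between -1.147 and -0.947 rad and velocity of joint wheel between -0.1 and 0.1 rad/s), for 0.2 s.
At the end, for the whole second after the job is handed in: The wheel rests with its hand within 0.1 rad of the fixed pointer, not turning; the stand has moved less than 15 mm (its pointer's tip less than 20 mm) and stands level; bell, watch case and key are within 15 mm of where they were (value of joint wheel between -0.1 and 0.1 rad and velocity of joint wheel between -0.1 and 0.1 rad/s and distance of each of stand, bell_mid, case_mid, key_mid from where it was at the start of the episode below 0.015 m and distance of index_tip from where it was at the start of the episode below 0.02 m and angle between stand's own z axis and vertical below 0.05 rad); the robot touches nothing.
It fails at once if the wheel is turned more than half a click past the pointer (value of joint wheel above 0.53 rad).
It fails at once if the wheel is turned backwards, more than half a click short of its farthest start (value of joint wheel below -4.85 rad).
It fails at once if the stand is lifted, tipped, or dragged or turned out of place by more than 20 mm (height (world z) of stand above 0.008 m or angle between stand's own z axis and vertical above 0.1 rad or distance of stand from where it was at the start of the episode above 0.02 m or distance of index_tip from where it was at the start of the episode above 0.025 m).
It fails at once if the wheel or stand is pinched or pushed with more than 25 N (contact force between the fingers and stand above 25 N).
It fails at once if a bystander is moved or lifted by more than 15 mm, or the funnel stand is knocked with more than 5 N (distance of any of bell_mid, case_mid, key_mid from where it was at the start of the episode above 0.015 m or contact force between any of the fingers, the arm and funnel_stand above 5 N).
It also fails if it takes over 58 s, if anything falls off the work surface, if the arm or the gripper's body presses on something with over 40 N, if the wrist force passes 120 N, or if a joint passes its speed limit or range.

ROBOT

A 6-joint arm with a two-finger parallel gripper is mounted at the origin on the work surface. World frame = base frame: x ahead of the robot, y to its left, z up, the work surface at z = 0. Lengths are in mm, angles in rad, forces in N, time in s.
With the tool pointing down it reaches from about 275 to 1000 mm from the base axis. Payload 8.4 kg.
Tool frame: the origin (TCP) lies midway between the tips of the shut fingers; the grasp point (between the pads) lies 19 mm behind it; z points along the fingers, y is the direction in which the jaws open and shut (so a half turn about z gives the same grasp; the last joint's range is limited). The gripper opens to 85 mm and grips with 20 to 120 N. Pads are 22 mm wide; open, the fingers measure 114 mm over their backs; the gripper's body (76 mm by 85 mm) begins 54 mm behind the grasp point. The pads swing forward as they close: fully open they stand 13 mm farther back than shut.
Start: joints at [-1.152, 0.353, 1.633, -0, 1.155, -0.002], TCP at [255.306, -570.48, 231.281] pointing down, gripper open.
Joint ranges: [-2.63, 2.63], [-0.92, 2.1], [0.06, 2.66], [-1.3, 4.44], [0, 2.69], [-3.02, 3.02]. Speed limits (rad/s): [2.22, 2.22, 2.79, 3.14, 3.14, 3.14].

INTERFACE

Orientations are given as a unit quaternion [w, x, y, z].
In Python, from station import arm, imaging, nets gives the robot as it stands.
- The arm moves only by the shell command python3 -m handwheel 'ROWS' [FORCE]. ROWS is JSON, a list of rows, each an object with "hand": the closure, from -1 (fully open) to 1 (shut); "xyz": the shift along the tool's x, y, z in mm, a list of three; "angular": the turn, a rotation vector about the tool's x, y, z in degrees, a list of three. In form: [{"hand": hand, "xyz": [tx, ty, tz], "angular": [ax, ay, az]}, ...]. A call has 1 to 20 rows; each row shifts and turns the pose as measured when the row begins, along the tool's axes as they then stand; what a row does not reach is not made up. A row lasts 1/8 s, in which the tool goes at most 62.5 mm and 10.7 degrees, less where a joint would pass 70% of its speed; a pose out of reach is approached as far as the arm can. A call with a gripper value outside its range is refused whole. The fingers move at their own pace and stop on an object; FORCE is the grip in N (left out, the last holds). Time passes only in rows, so rows that do not move let the fingers close. It gives the time, the measured TCP pose, the force and the opening at its end, in the units of the state.
- arm.sense(): the state, without advancing time (a new reading comes with each control period).
- imaging.read_camera(name): name is "side" or "top"; returns a dict with "frame" (400x640x3 uint8, red, green, blue), "camera_matrix" (3x3 intrinsics, pixels), "k1" (the pictures are not rectified: a ray, as slopes to the right and down, at radius r is drawn at 1 + k1 r^2 times it, then the intrinsics apply), "world_to_cam" (4x4, takes a point from world to camera coordinates). Camera axes: x right, y down, z forward; pixel columns grow to the right and rows downward; lengths in mm; the calibration is good to about 2 mm. A picture is of the moment at which its call begins. There is no depth.
- arm.job_done(): hands the job in, once; it reports no verdict.
Trained networks look in a picture, given as the dict that the camera call returned (one of the last four; its "shot" number tells which), for a name from the list of things; names that differ only in an ending like _2 or _b are one class to them, and where a whole thing is asked for, a point or a joint stands for the part that bears it (a point fixed in the world has none). Each returns a list of dicts, best first, with "conf" (0 to 1); they miss things now and then, are a little off and sometimes report something else, mostly with a low value. They report only what shows in the picture. A call takes as long as a camera call. They do not tell look-alikes from the thing itself.
- nets.recognise(picture, query): "position" ([x, y, z] in mm, in the coordinates of the camera as it stood for that picture, good to about 4 mm: the middle of the surface that is visible of it).
- nets.outline_of(picture, query): "region" (400x640 bool, what is visible of it).
The state is a dict: "clock": time; "joint_pos": joint angles; "joint_vel": joint speeds; "tau": joint torques, N m; "tool_pos": TCP position; "tcp_rot": TCP orientation; "ft_force": force on the tool from outside, world axes, zero at the start; "torque": the same for the moment, N m; "finger_gap": finger opening in mm.
Only numpy, scipy, OpenCV 4.12 (cv2) and the standard library are available. Lean on these libraries where they do the work, as an engineer would, in place of code of your own. Each camera call takes 0.05 s, during which the arm holds its last target.

## Working session

There is one attempt and no reset: what is moved stays moved. The work goes in short steps, Python scripts to look and compute and a shell command to move; the robot and the scene stay as the last step left them, time stands still between calls to the robot, and variables do not carry over. Pictures are saved under pics/ and viewed, and the job is handed in when it is done.

```bash
ls; mkdir -p pics; python3 - <<'E'
from station import arm, imaging, nets
import cv2
print(arm.sense())
for n in ("side","top"):
    p=imaging.read_camera(n); cv2.imwrite(f"pics/{n}0.png",p["frame"][:,:,::-1])
    print(n,p["camera_matrix"].tolist(),p["k1"],p["world_to_cam"].tolist())
E
```

```text
pics
{'clock': 0.0, 'joint_pos': array([-1.15237698e+00,  3.53638777e-01,  1.63412115e+00, -3.64439490e-06,
        1.15521462e+00, -2.41525009e-03]), 'joint_vel': array([-0.00178171,  0.00026941, -0.00106649, -0.00069045,  0.00034496,
        0.00081603]), 'tau': array([ 9.14832508e-04, -6.05247331e+01, -3.42060828e+01,  2.28018948e-06,
        9.48176341e-03, -2.86255329e-05]), 'tool_pos': array([ 255.12460541, -570.03997866,  230.57309528]), 'tcp_rot': array([-6.75711817e-04,  9.77943453e-01,  2.08868681e-01, -1.44315395e-04]), 'ft_force': array([ 0.17740455, -0.86715101,  0.9811102 ]), 'torque': array([ 0.04460911, -0.05741229, -0.0146499 ]), 'finger_gap': 85.65881487077326}
side [[497.34616241416825, 0.0, 326.47227957237476], [0.0, 497.34616241416825, 198.99074384388604], [0.0, 0.0, 1.0]] -0.09811559406456885 [[0.9822415459761265, -0.1867790372138055, 0.01775208764942668, -527.2458044146927], [-0.13665009725231198, -0.7770218336637857, -0.6144622209141111, 130.7389441757798], [0.12856242172331203, 0.6011244973108748, -0.7887465007550815, 1187.467598812581], [0.0, 0.0, 0.0, 1.0]]
top [[476.481572772733, 0.0, 322.11184913842334], [0.0, 476.481572772733, 207.58848884070792], [0.0, 0.0, 1.0]] -0.022908081677401534 [[-0.012288854112677782, -0.9998004938963608, 0.015746633582774474, 23.664031979731927], [-0.9929571310405483, 0.010345926532063386, -0.11802159853144135, 524.2948933182696], [0.11783513898799838, -0.01708608231239638, -0.9928861696140666, 1084.2120064261542], [0.0, 0.0, 0.0, 1.0]]
```

View pics/side0.png

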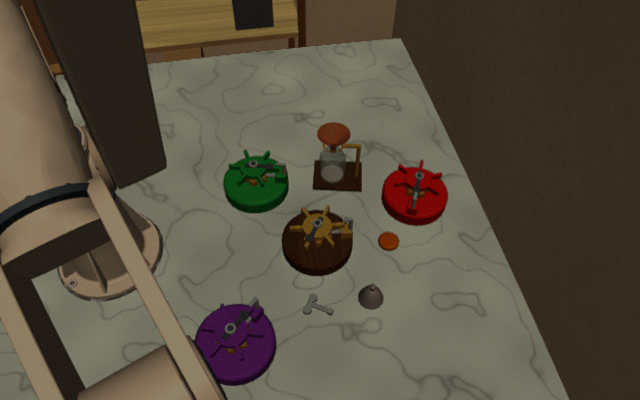

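View pics/top0.png

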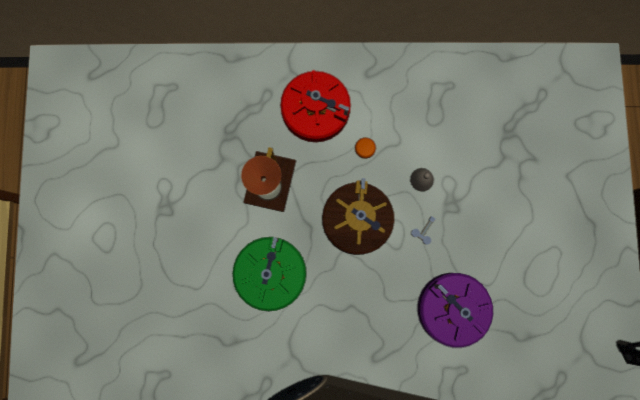

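The brown stand with the brass wheel is at about (360,216) in the top view. Its pointer is at the top (363,188) and the hand points lower right (380,230). The key is at (424,229), the bell at (422,179), the case at (365,147) and the funnel at (265,175). Next I'll measure these.

```bash
cat > h.py <<'E'
from station import arm, imaging, nets
import cv2, numpy as np
def proj(p,X):
    X=np.atleast_2d(X); W=p["world_to_cam"]; c=X@W[:3,:3].T+W[:3,3]
    s=c[:,:2]/c[:,2:]; r2=(s**2).sum(1,keepdims=True); s=s*(1+p["k1"]*r2)
    K=p["camera_matrix"]; return s*[K[0,0],K[1,1]]+[K[0,2],K[1,2]]
def atz(p,uv,z):
    K=p["camera_matrix"]; W=p["world_to_cam"]
    d=(np.array(uv)-[K[0,2],K[1,2]])/[K[0,0],K[1,1]]; s=d.copy()
    for _ in range(30): s=d/(1+p["k1"]*(s@s))
    R=W[:3,:3]; o=-R.T@W[:3,3]; r=R.T@np.array([s[0],s[1],1]); return o+r*(z-o[2])/r[2]
def world(p,x):
    W=p["world_to_cam"]; return W[:3,:3].T@(np.array(x)-W[:3,3])
E
python3 - <<'E'
from h import *
for n in ("side","top"):
    p=imaging.read_camera(n)
    for q in ("stand","hub_top","clock_hand_tip","index_tip","bell_mid","case_mid","key_mid","funnel_stand"):
        print(n,q,[(world(p,d["position"]).round(0).tolist(),round(d["conf"],2)) for d in nets.recognise(p,q)[:5]])
    if n=="top":
        f=p["frame"][150:290,230:460]; cv2.imwrite("pics/topcrop.png",cv2.resize(f,None,fx=3.4,fy=3.4,interpolation=cv2.INTER_CUBIC)[:,:,::-1])
    else:
        f=p["frame"][180:320,250:420]; cv2.imwrite("pics/sidecrop.png",cv2.resize(f,None,fx=4,fy=4,interpolation=cv2.INTER_CUBIC)[:,:,::-1])
E
```

```text
side stand [([496.0, -89.0, 44.0], 0.95), ([294.0, -305.0, 36.0], 0.93), ([752.0, 7.0, 41.0], 0.86), ([374.0, 111.0, 38.0], 0.74), ([468.0, -230.0, 9.0], 0.3)]
side hub_top [([499.0, -76.0, 90.0], 0.89), ([767.0, 28.0, 87.0], 0.88), ([374.0, 127.0, 86.0], 0.74), ([287.0, -298.0, 87.0], 0.64), ([673.0, -93.0, 15.0], 0.2)]
side clock_hand_tip [([494.0, -70.0, 89.0], 0.97), ([376.0, 130.0, 89.0], 0.79), ([289.0, -300.0, 91.0], 0.77)]
side index_tip [([754.0, 8.0, 41.0], 0.91), ([373.0, 114.0, 36.0], 0.87), ([495.0, -90.0, 40.0], 0.85), ([294.0, -304.0, 40.0], 0.69)]
side bell_mid [([589.0, -231.0, 23.0], 0.82)]
side case_mid [([672.0, -98.0, 16.0], 0.52)]
side key_mid [([467.0, -227.0, 10.0], 0.83)]
side funnel_stand [([589.0, 135.0, 54.0], 0.65)]
top stand [([374.0, 140.0, 41.0], 0.97), ([497.0, -63.0, 44.0], 0.89), ([290.0, -275.0, 40.0], 0.87), ([754.0, 31.0, 40.0], 0.73)]
top hub_top [([291.0, -276.0, 86.0], 0.95), ([492.0, -65.0, 88.0], 0.72), ([764.0, 28.0, 84.0], 0.67), ([372.0, 140.0, 89.0], 0.65)]
top clock_hand_tip [([375.0, 136.0, 87.0], 0.89), ([286.0, -278.0, 88.0], 0.82), ([496.0, -64.0, 90.0], 0.65), ([764.0, 33.0, 89.0], 0.55)]
top index_tip [([288.0, -277.0, 42.0], 0.9), ([492.0, -63.0, 45.0], 0.59), ([377.0, 138.0, 40.0], 0.59), ([754.0, 35.0, 40.0], 0.59)]
top bell_mid [([587.0, -216.0, 25.0], 0.73), ([666.0, -91.0, 17.0], 0.52)]
top case_mid [([667.0, -91.0, 18.0], 0.89)]
top key_mid [([495.0, -61.0, 44.0], 0.37)]
top funnel_stand [([577.0, 134.0, 124.0], 0.8)]
```

View pics/topcrop.png

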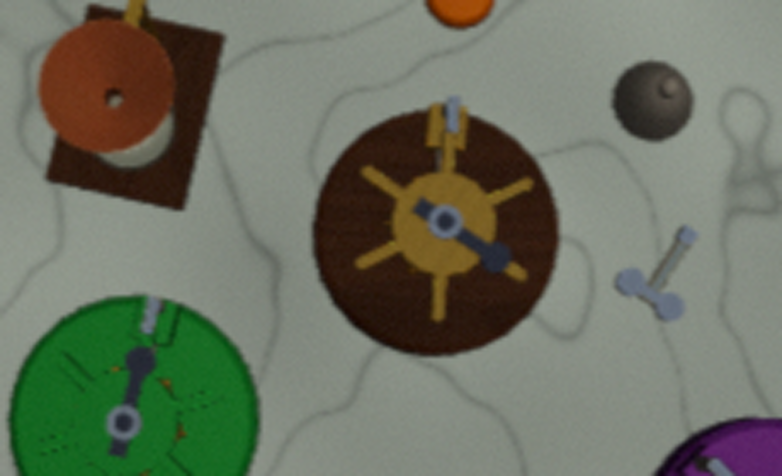

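View pics/sidecrop.png

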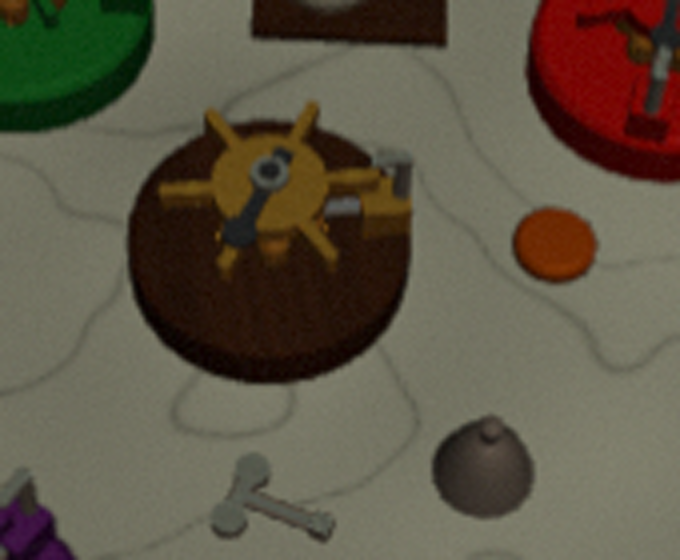

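```bash
python3 - <<'E'
from h import *
p=imaging.read_camera("top")
g=lambda c,z: atz(p,(230+c[0]/3.4,150+c[1]/3.4),z)
C=g((445,221),98); print("nut",C.round(1))
for n,c,z in (("t0",(448,166),88),("t60",(531,184),88),("t120",(525,277),88),("t180",(437,318),88),("t240",(358,264),88),("t300",(365,170),88),("hand",(505,262),92),("pin",(449,131),103),("pout",(455,99),103)):
    w=g(c,z); d=w-C; print(n,w.round(1),"r",np.hypot(*d[:2]).round(1),"yaw",np.degrees(np.arctan2(d[1],d[0])).round(1))
for n,c in (("key",(655,285)),("bell",(652,100)),("base L",(313,230)),("baseR",(558,230)),("base bot",(435,354))):
    print(n,g(c,40 if 'base' in n else 10).round(0))
ps=imaging.read_camera("side")
for c,z in (((269,170),98),): print("nut side",atz(ps,(250+c[0]/4,180+c[1]/4),z).round(1))
for pp in (p,ps):
  for d in nets.recognise(pp,"hub_top")[:4]: print(world(pp,d["position"]).round(1),d["conf"])
E
```

```text
nut [499.3 -66.1  98. ]
t0 [536.5 -69.9  88. ] r 37.4 yaw -5.8
t60 [ 524.  -124.1   88. ] r 63.0 yaw -66.9
t120 [ 463.1 -118.5   88. ] r 63.6 yaw -124.6
t180 [437.2 -60.6  88. ] r 62.3 yaw 174.9
t240 [472.8  -9.9  88. ] r 62.2 yaw 115.2
t300 [534.4 -15.4  88. ] r 61.7 yaw 55.3
hand [ 472.7 -105.1   92. ] r 47.2 yaw -124.2
pin [557.3 -69.5 103. ] r 58.1 yaw -3.3
pout [578.3 -73.9 103. ] r 79.4 yaw -5.6
key [ 462. -221.   10.]
bell [ 593. -224.   10.]
base L [500.  18.  40.]
baseR [ 498. -149.   40.]
base bot [415. -63.  40.]
nut side [501.  -66.4  98. ]
[763.4  31.1  83.1] 0.91
[493.1 -68.9  85.4] 0.83
[ 289.  -271.9   84.2] 0.75
[376.4 139.4  90.2] 0.66
[374.1 129.1  82.9] 0.97
[767.8  25.3  88.5] 0.81
[494.9 -74.1  89.7] 0.73
[ 291.2 -297.2   87.8] 0.67
```

```bash
python3 -m handwheel '[{"hand":1,"xyz":[25,-27,0],"angular":[0,0,0]},{"hand":1,"xyz":[25,-27,0],"angular":[0,0,0]},{"hand":1,"xyz":[25,-27,0],"angular":[0,0,0]},{"hand":1,"xyz":[25,-27,0],"angular":[0,0,0]},{"hand":1,"xyz":[25,-27,0],"angular":[0,0,0]},{"hand":1,"xyz":[25,-27,0],"angular":[0,0,0]},{"hand":1,"xyz":[25,-27,0],"angular":[0,0,0]},{"hand":1,"xyz":[25,-27,0],"angular":[0,0,0]},{"hand":1,"xyz":[25,-27,0],"angular":[0,0,0]},{"hand":1,"xyz":[25,-27,0],"angular":[0,0,0]},{"hand":1,"xyz":[25,-27,0],"angular":[0,0,0]},{"hand":1,"xyz":[0,0,0],"angular":[0,0,-9]},{"hand":1,"xyz":[0,0,0],"angular":[0,0,-9]},{"hand":1,"xyz":[0,0,0],"angular":[0,0,-9]},{"hand":1,"xyz":[0,0,0],"angular":[0,0,-9]},{"hand":1,"xyz":[0,0,0],"angular":[0,0,0]}]'
cat >> h.py <<'E'
from scipy.spatial.transform import Rotation as Ro
C=np.array([500,-66.]);N=np.array([-.866,.5]);U=np.array([.5,.866])
def where(target=None):
    s=arm.sense(); q=s["tcp_rot"]; R=Ro.from_quat([q[1],q[2],q[3],q[0]])
    M=R.as_matrix(); p=s["tool_pos"]; d=p[:2]-C
    print("t",round(s["clock"],2),"p",p.round(1),"xyaw",np.degrees(np.arctan2(M[1,0],M[0,0])).round(1),"z",M[:,2].round(3),"n,u",(d@N).round(1),(d@U).round(1),"gap",round(s["finger_gap"],1),"F",s["ft_force"].round(1))
    if target is not None: print("tool shift",(M.T@(np.array(target)-p)).round(1))
E
python3 -c "
from h import *
where([423,-79.3,120])"
```

```text
clock: 3.2
tool_pos: [389.8, -175.5, 232.7]
tcp_rot: [0.003, 0.861, 0.508, 0.002]
ft_force: [0.0, 0.4, 0.5]
finger_gap: -0.0
t 3.2 p [ 389.8 -175.5  232.7] xyaw 61.1 z [ 0.006 -0.003 -1.   ] n,u 40.7 -149.9 gap -0.0 F [0.  0.4 0.5]
tool shift [100.3 -18.1 112.6]
```

```bash
python3 -m handwheel '[{"hand":1,"xyz":[25,-4.5,0],"angular":[0,0,0]},{"hand":1,"xyz":[25,-4.5,0],"angular":[0,0,0]},{"hand":1,"xyz":[25,-4.5,0],"angular":[0,0,0]},{"hand":1,"xyz":[25,-4.5,0],"angular":[0,0,0]},{"hand":1,"xyz":[0,0,28],"angular":[0,0,0]},{"hand":1,"xyz":[0,0,28],"angular":[0,0,0]},{"hand":1,"xyz":[0,0,28],"angular":[0,0,0]},{"hand":1,"xyz":[0,0,28],"angular":[0,0,0]},{"hand":1,"xyz":[0,0,0],"angular":[0,0,0]}]'
python3 - <<'E'
from h import *
where([423,-79.3,60])
for n in ("side","top"):
    p=imaging.read_camera(n); f=p["frame"][150:290,230:460] if n=="top" else p["frame"][150:320,210:420]
    cv2.imwrite(f"pics/{n}2.png",cv2.resize(f,None,fx=3.4,fy=3.4,interpolation=cv2.INTER_CUBIC)[:,:,::-1])
E
```

```text
clock: 4.32
tool_pos: [426.8, -77.3, 119.4]
tcp_rot: [0.005, 0.871, 0.492, 0.004]
ft_force: [-0.0, -0.6, -0.0]
finger_gap: -0.2
t 4.33 p [426.8 -77.3 119.4] xyaw 58.9 z [ 0.011 -0.005 -1.   ] n,u 57.8 -46.4 gap -0.2 F [-0.  -0.6 -0. ]
tool shift [-3.8 -2.9 59.4]
```

View pics/side2.png

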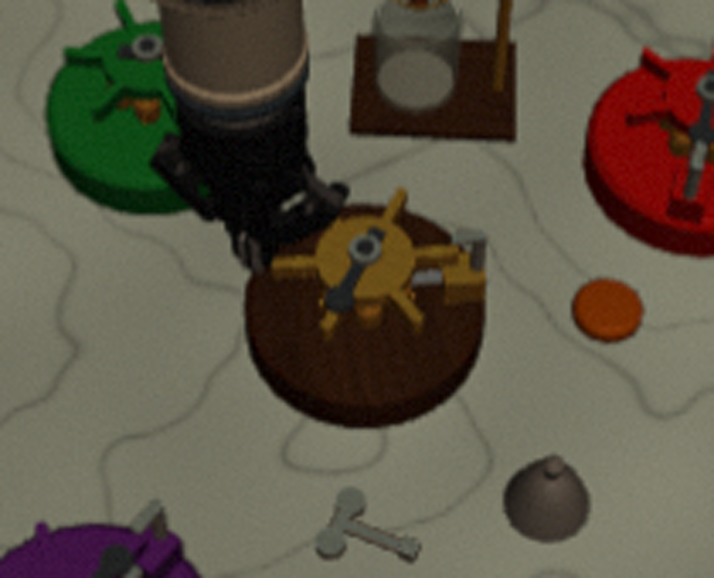

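View pics/top2.png

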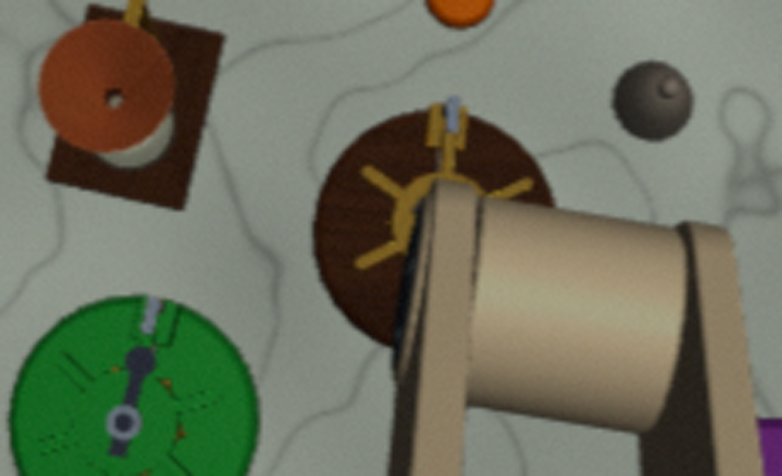

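The side view shows the shut fingertips at about (255,255), just before the near tooth, and the hand is in view at (345,290). I'll move down into the gap.

```bash
python3 -m handwheel '[{"hand":1,"xyz":[-4,-2,15],"angular":[0,0,0]},{"hand":1,"xyz":[0,0,15],"angular":[0,0,0]},{"hand":1,"xyz":[0,0,15],"angular":[0,0,0]},{"hand":1,"xyz":[0,0,14],"angular":[0,0,0]},{"hand":1,"xyz":[0,0,0],"angular":[0,0,0]}]'
python3 - <<'E'
from h import *
where()
p=imaging.read_camera("side"); f=p["frame"][150:320,210:420]
cv2.imwrite(f"pics/side3.png",cv2.resize(f,None,fx=3.4,fy=3.4,interpolation=cv2.INTER_CUBIC)[:,:,::-1])
E
```

```text
clock: 5.05
tool_pos: [430.2, -81.2, 64.5]
tcp_rot: [0.009, 0.871, 0.49, 0.009]
ft_force: [0.2, -0.5, 0.9]
finger_gap: 0.1
t 5.05 p [430.2 -81.2  64.5] xyaw 58.7 z [ 0.023 -0.007 -1.   ] n,u 52.9 -48.1 gap 0.1 F [ 0.2 -0.5  0.9]
```

View pics/side3.png

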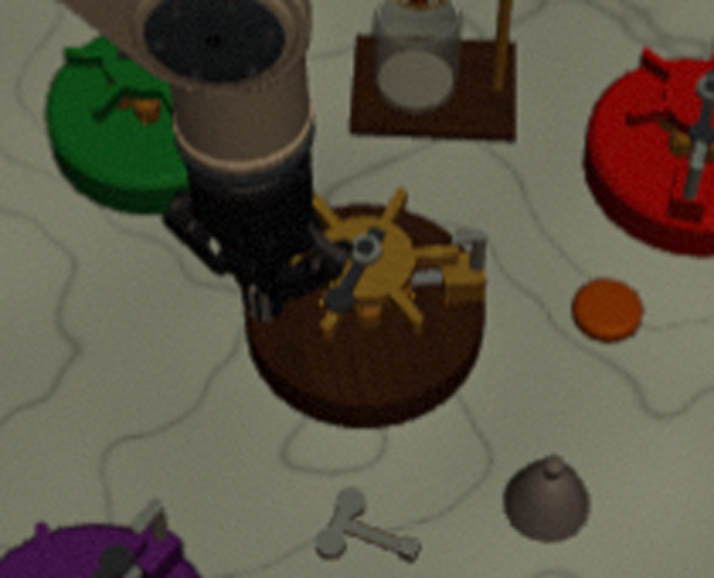

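No contact force, and the tip is in the gap. I'll shift slightly outward, level the tool and start the push.

```bash
python3 -m handwheel '[{"hand":1,"xyz":[0,-4,0],"angular":[1.3,0,0]},{"hand":1,"xyz":[0,-4,0],"angular":[0,0,0]},{"hand":1,"xyz":[4,0,0],"angular":[0,0,0]},{"hand":1,"xyz":[4,0,0],"angular":[0,0,0]},{"hand":1,"xyz":[4,0,0],"angular":[0,0,0]}]'
python3 -c "
from h import *
where()"
```

```text
clock: 5.72
tool_pos: [429.2, -66.2, 66.0]
tcp_rot: [-0.002, 0.872, 0.49, 0.002]
ft_force: [-7.3, -4.2, 2.2]
finger_gap: 0.4
t 5.72 p [429.2 -66.2  66. ] xyaw 58.7 z [ 0.003  0.005 -1.   ] n,u 61.2 -35.6 gap 0.4 F [-7.3 -4.2  2.2]
```

```bash
python3 -m handwheel '[{"hand":1,"xyz":[4,0,0],"angular":[0,0,0]},{"hand":1,"xyz":[4,0,0],"angular":[0,0,0]},{"hand":1,"xyz":[4,0,0],"angular":[0,0,0]}]'
python3 - <<'E'
from h import *
where()
p=imaging.read_camera("side"); f=p["frame"][150:320,210:420]
cv2.imwrite(f"pics/side4.png",cv2.resize(f,None,fx=3.4,fy=3.4,interpolation=cv2.INTER_CUBIC)[:,:,::-1])
E
```

```text
clock: 6.1
tool_pos: [432.1, -55.3, 65.3]
tcp_rot: [-0.003, 0.871, 0.491, -0.001]
ft_force: [-2.4, -2.1, 1.8]
finger_gap: -0.1
t 6.1 p [432.1 -55.3  65.3] xyaw 58.8 z [-0.005  0.005 -1.   ] n,u 64.2 -24.7 gap -0.1 F [-2.4 -2.1  1.8]
```

View pics/side4.png

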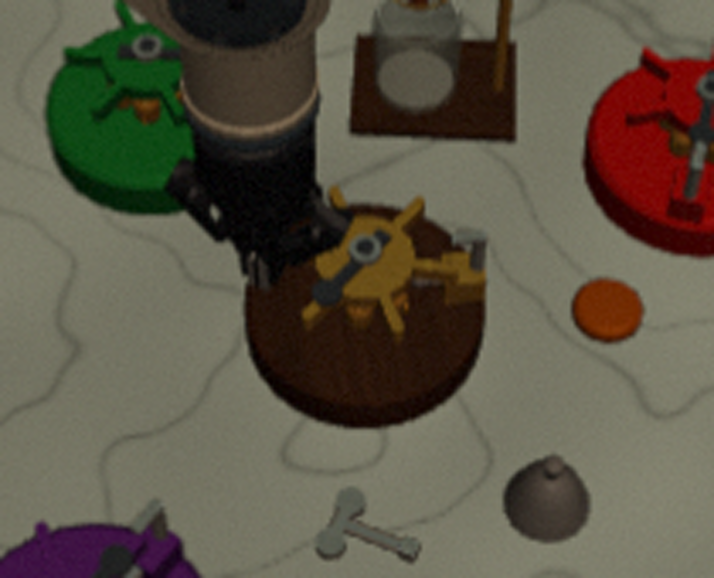

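The wheel is about 15° into the click and the stand hasn't moved. I'll keep pushing.

```bash
python3 -m handwheel '[{"hand":1,"xyz":[4,1,0],"angular":[0,0,0]},{"hand":1,"xyz":[4,1,0],"angular":[0,0,0]},{"hand":1,"xyz":[4,1,0],"angular":[0,0,0]}]'
python3 - <<'E'
from h import *
where()
p=imaging.read_camera("side"); f=p["frame"][150:320,210:420]
cv2.imwrite(f"pics/side5.png",cv2.resize(f,None,fx=3.4,fy=3.4,interpolation=cv2.INTER_CUBIC)[:,:,::-1])
E
```

```text
clock: 6.52
tool_pos: [439.8, -45.7, 64.8]
tcp_rot: [-0.004, 0.871, 0.491, -0.002]
ft_force: [-3.1, -1.8, -0.1]
finger_gap: 0.1
t 6.53 p [439.8 -45.7  64.8] xyaw 58.8 z [-0.008  0.005 -1.   ] n,u 62.3 -12.5 gap 0.1 F [-3.1 -1.8 -0.1]
```

View pics/side5.png

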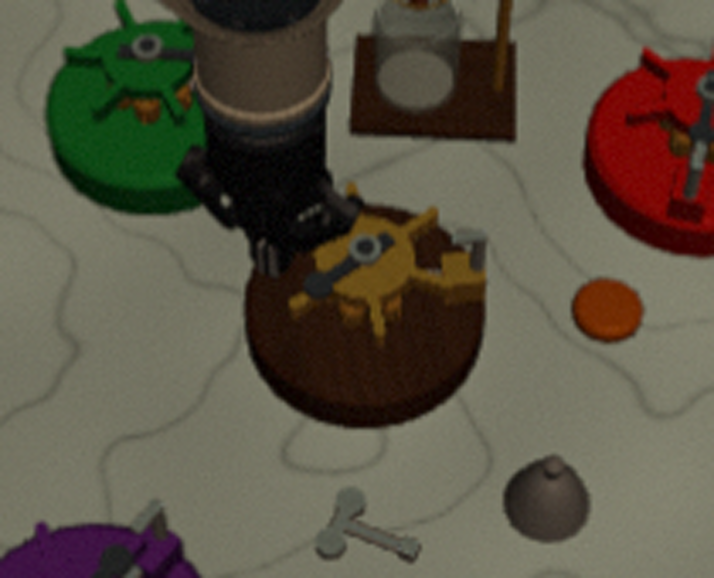

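Just short of half a click now. A little more should tip it over.

```bash
python3 -m handwheel '[{"hand":1,"xyz":[4,1,0],"angular":[0,0,0]},{"hand":1,"xyz":[4,1,0],"angular":[0,0,0]},{"hand":1,"xyz":[0,0,0],"angular":[0,0,0]}]'
python3 - <<'E'
from h import *
where()
p=imaging.read_camera("side"); f=p["frame"][150:320,210:420]
cv2.imwrite(f"pics/side6.png",cv2.resize(f,None,fx=3.4,fy=3.4,interpolation=cv2.INTER_CUBIC)[:,:,::-1])
E
```

```text
clock: 6.95
tool_pos: [449.7, -39.0, 65.6]
tcp_rot: [-0.003, 0.871, 0.491, 0.0]
ft_force: [0.4, 0.3, 0.2]
finger_gap: -0.1
t 6.95 p [449.7 -39.   65.6] xyaw 58.8 z [-0.002  0.005 -1.   ] n,u 57.1 -1.8 gap -0.1 F [0.4 0.3 0.2]
```

View pics/side6.png

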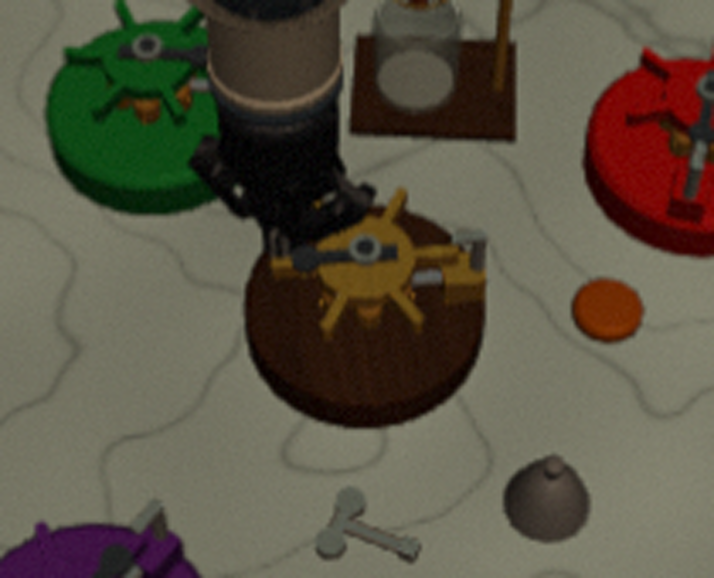

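One click done: the hand at (305,258) now points straight away from the pointer, about -3.14 rad. Next I'll lift, go back over the tooth and come down again.

```bash
python3 -m handwheel '[{"hand":1,"xyz":[0,0,-20],"angular":[0,0,0]},{"hand":1,"xyz":[0,0,-20],"angular":[0,0,0]},{"hand":1,"xyz":[0,0,-10],"angular":[0,0,0]},{"hand":1,"xyz":[-18,-2,0],"angular":[0,0,0]},{"hand":1,"xyz":[-18,-2,0],"angular":[0,0,0]},{"hand":1,"xyz":[-15,-1,0],"angular":[0,0,0]},{"hand":1,"xyz":[0,0,0],"angular":[0,0,0]}]'
python3 -c "
from h import *
where([425,-82,65])"
```

```text
clock: 7.88
tool_pos: [415.8, -83.0, 115.2]
tcp_rot: [-0.003, 0.871, 0.491, -0.0]
ft_force: [-0.1, 0.5, -0.5]
finger_gap: -0.2
t 7.88 p [415.8 -83.  115.2] xyaw 58.8 z [-0.003  0.005 -1.   ] n,u 64.4 -56.8 gap -0.2 F [-0.1  0.5 -0.5]
tool shift [ 5.5  7.6 50.2]
```

```bash
python3 -m handwheel '[{"hand":1,"xyz":[4,3,16],"angular":[0,0,0]},{"hand":1,"xyz":[0,0,17],"angular":[0,0,0]},{"hand":1,"xyz":[0,0,16],"angular":[0,0,0]},{"hand":1,"xyz":[0,0,0],"angular":[0,0,0]},{"hand":1,"xyz":[4,0,0],"angular":[0,0,0]},{"hand":1,"xyz":[4,0,0],"angular":[0,0,0]}]'
python3 -c "
from h import *
where([425,-82,65])"
```

```text
clock: 8.62
tool_pos: [425.8, -74.1, 65.2]
tcp_rot: [-0.003, 0.872, 0.49, 0.001]
ft_force: [1.2, -0.3, -0.4]
finger_gap: 0.1
t 8.62 p [425.8 -74.1  65.2] xyaw 58.7 z [-0.002  0.006 -1.   ] n,u 60.2 -44.1 gap 0.1 F [ 1.2 -0.3 -0.4]
tool shift [-7.2  3.5  0.2]
```

```bash
python3 -m handwheel '[{"hand":1,"xyz":[4,0,0],"angular":[0,0,0]},{"hand":1,"xyz":[4,0,0],"angular":[0,0,0]},{"hand":1,"xyz":[4,0,0],"angular":[0,0,0]},{"hand":1,"xyz":[4,0,0],"angular":[0,0,0]},{"hand":1,"xyz":[4,1,0],"angular":[0,0,0]},{"hand":1,"xyz":[4,1,0],"angular":[0,0,0]},{"hand":1,"xyz":[4,1,0],"angular":[0,0,0]},{"hand":1,"xyz":[4,1,0],"angular":[0,0,0]}]'
python3 - <<'E'
from h import *
where()
p=imaging.read_camera("side"); f=p["frame"][150:320,210:420]
cv2.imwrite(f"pics/side7.png",cv2.resize(f,None,fx=3.4,fy=3.4,interpolation=cv2.INTER_CUBIC)[:,:,::-1])
E
```

```text
clock: 9.62
tool_pos: [438.5, -46.9, 64.8]
tcp_rot: [-0.006, 0.871, 0.491, -0.006]
ft_force: [-4.9, -2.7, 1.1]
finger_gap: -0.1
t 9.62 p [438.5 -46.9  64.8] xyaw 58.8 z [-0.017  0.005 -1.   ] n,u 62.8 -14.2 gap -0.1 F [-4.9 -2.7  1.1]
```

View pics/side7.png

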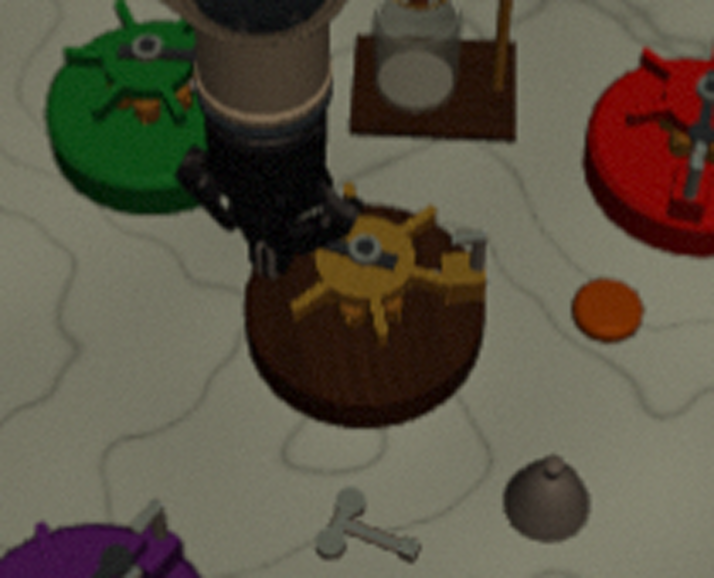

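```bash
python3 -m handwheel '[{"hand":1,"xyz":[4,1,0],"angular":[0,0,0]},{"hand":1,"xyz":[4,1,0],"angular":[0,0,0]},{"hand":1,"xyz":[0,0,0],"angular":[0,0,0]}]'
python3 - <<'E'
from h import *
where()
p=imaging.read_camera("side"); f=p["frame"][150:320,210:420]
cv2.imwrite(f"pics/side8.png",cv2.resize(f,None,fx=3.4,fy=3.4,interpolation=cv2.INTER_CUBIC)[:,:,::-1])
E
```

```text
clock: 10.05
tool_pos: [447.8, -40.2, 65.4]
tcp_rot: [-0.005, 0.871, 0.491, -0.004]
ft_force: [0.9, 0.1, 0.8]
finger_gap: 0.1
t 10.05 p [447.8 -40.2  65.4] xyaw 58.8 z [-0.012  0.005 -1.   ] n,u 58.1 -3.8 gap 0.1 F [0.9 0.1 0.8]
```

View pics/side8.png

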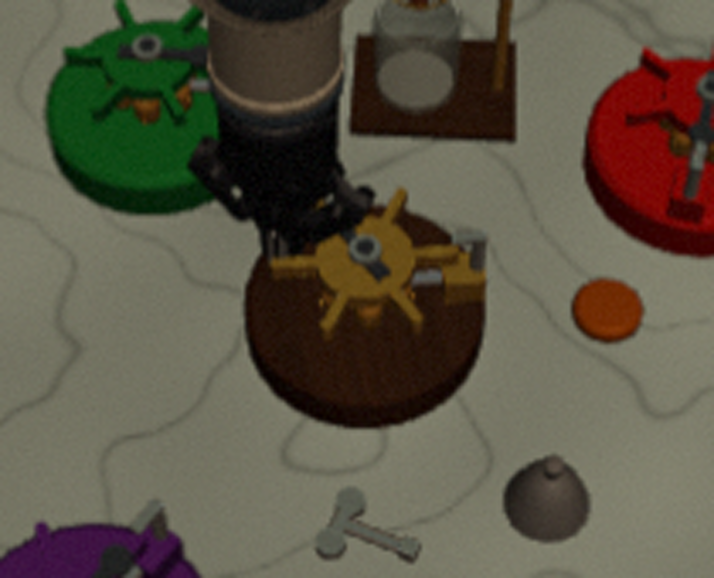

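Second click done (about -2.09): the hand's short tail is at (380,270), so the hand points to cw 240. Same again for the third.

```bash
python3 -m handwheel '[{"hand":1,"xyz":[0,0,-20],"angular":[0,0,0]},{"hand":1,"xyz":[0,0,-20],"angular":[0,0,0]},{"hand":1,"xyz":[0,0,-10],"angular":[0,0,0]},{"hand":1,"xyz":[-16,-1,0],"angular":[0,0,0]},{"hand":1,"xyz":[-16,-1,0],"angular":[0,0,0]},{"hand":1,"xyz":[-13,0,0],"angular":[0,0,0]},{"hand":1,"xyz":[0,0,0],"angular":[0,0,0]}]'
python3 -c "
from h import *
where([425,-78,65])"
```

```text
clock: 10.98
tool_pos: [420.8, -80.9, 115.5]
tcp_rot: [-0.006, 0.871, 0.491, -0.004]
ft_force: [0.0, -0.0, -0.2]
finger_gap: 0.1
t 10.97 p [420.8 -80.9 115.5] xyaw 58.8 z [-0.013  0.005 -1.   ] n,u 61.1 -52.5 gap 0.1 F [ 0.  -0.  -0.2]
tool shift [ 4.8  2.7 50.4]
```

```bash
python3 -m handwheel '[{"hand":1,"xyz":[3,0,16],"angular":[0,0,0]},{"hand":1,"xyz":[0,0,17],"angular":[0,0,0]},{"hand":1,"xyz":[0,0,16],"angular":[0,0,0]},{"hand":1,"xyz":[0,0,0],"angular":[0,0,0]},{"hand":1,"xyz":[4,0,0],"angular":[0,0,0]},{"hand":1,"xyz":[4,0,0],"angular":[0,0,0]}]'
python3 -c "
from h import *
where()"
```

```text
clock: 11.72
tool_pos: [426.9, -71.7, 65.4]
tcp_rot: [-0.005, 0.872, 0.489, -0.004]
ft_force: [0.1, -0.7, 0.1]
finger_gap: 0.1
t 11.72 p [426.9 -71.7  65.4] xyaw 58.6 z [-0.012  0.006 -1.   ] n,u 60.5 -41.5 gap 0.1 F [ 0.1 -0.7  0.1]
```

```bash
python3 -m handwheel '[{"hand":1,"xyz":[4,0,0],"angular":[0,0,0]},{"hand":1,"xyz":[4,0,0],"angular":[0,0,0]},{"hand":1,"xyz":[4,0,0],"angular":[0,0,0]},{"hand":1,"xyz":[4,0,0],"angular":[0,0,0]},{"hand":1,"xyz":[4,1,0],"angular":[0,0,0]},{"hand":1,"xyz":[4,1,0],"angular":[0,0,0]},{"hand":1,"xyz":[4,1,0],"angular":[0,0,0]}]'
python3 -c "
from h import *
where()"
```

```text
clock: 12.6
tool_pos: [437.1, -47.7, 65.2]
tcp_rot: [-0.009, 0.871, 0.491, -0.01]
ft_force: [-6.8, -2.9, 3.2]
finger_gap: -0.0
t 12.6 p [437.1 -47.7  65.2] xyaw 58.8 z [-0.027  0.005 -1.   ] n,u 63.6 -15.6 gap -0.0 F [-6.8 -2.9  3.2]
```

```bash
python3 -m handwheel '[{"hand":1,"xyz":[4,1,0],"angular":[0,0,0]},{"hand":1,"xyz":[4,1,0],"angular":[0,0,0]},{"hand":1,"xyz":[0,0,0],"angular":[0,0,0]}]'
python3 - <<'E'
from h import *
where()
p=imaging.read_camera("side"); f=p["frame"][150:320,210:420]
cv2.imwrite(f"pics/side9.png",cv2.resize(f,None,fx=3.4,fy=3.4,interpolation=cv2.INTER_CUBIC)[:,:,::-1])
E
```

```text
clock: 12.98
tool_pos: [445.2, -41.2, 65.4]
tcp_rot: [-0.008, 0.871, 0.491, -0.009]
ft_force: [0.8, -0.1, -0.2]
finger_gap: -0.0
t 12.97 p [445.2 -41.2  65.4] xyaw 58.8 z [-0.024  0.005 -1.   ] n,u 59.9 -5.9 gap -0.0 F [ 0.8 -0.1 -0.2]
```

View pics/side9.png

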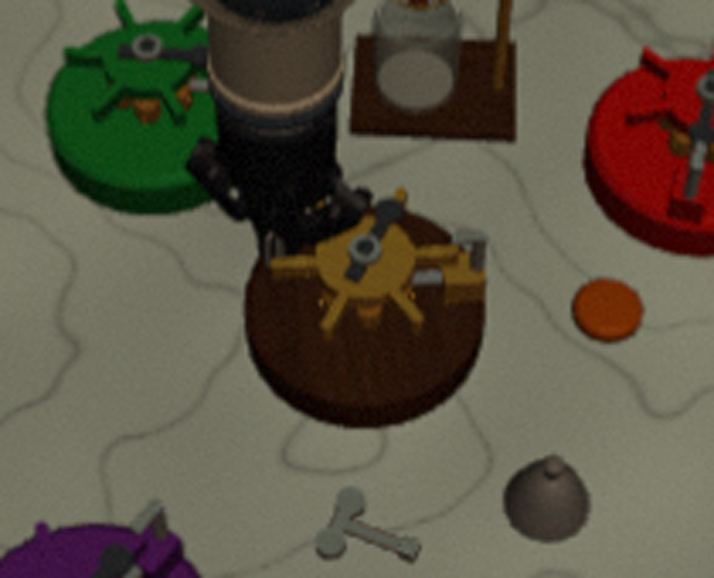

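The hand, at (395,205), is now one click short. I'll lift clear, let it rest longer, and go back for the last click.

```bash
python3 -m handwheel '[{"hand":1,"xyz":[0,0,-20],"angular":[0,0,0]},{"hand":1,"xyz":[0,0,-20],"angular":[1.2,0,0]},{"hand":1,"xyz":[0,0,-10],"angular":[0,0,0]},{"hand":1,"xyz":[-15,0,0],"angular":[0,0,0]},{"hand":1,"xyz":[-15,0,0],"angular":[0,0,0]},{"hand":1,"xyz":[-12,0,0],"angular":[0,0,0]},{"hand":1,"xyz":[0,0,0],"angular":[0,0,0]},{"hand":1,"xyz":[0,0,0],"angular":[0,0,0]}]'
python3 - <<'E'
from h import *
where([425,-78,65])
p=imaging.read_camera("side"); f=p["frame"][150:320,210:420]
cv2.imwrite(f"pics/side10.png",cv2.resize(f,None,fx=3.4,fy=3.4,interpolation=cv2.INTER_CUBIC)[:,:,::-1])
E
```

```text
clock: 14.02
tool_pos: [422.6, -80.5, 115.6]
tcp_rot: [-0.017, 0.871, 0.49, -0.014]
ft_force: [0.9, -0.5, -0.2]
finger_gap: -0.1
t 14.03 p [422.6 -80.5 115.6] xyaw 58.7 z [-0.041  0.016 -0.999] n,u 59.8 -51.2 gap -0.1 F [ 0.9 -0.5 -0.2]
tool shift [ 3.8  3.  50.5]
```

View pics/side10.png

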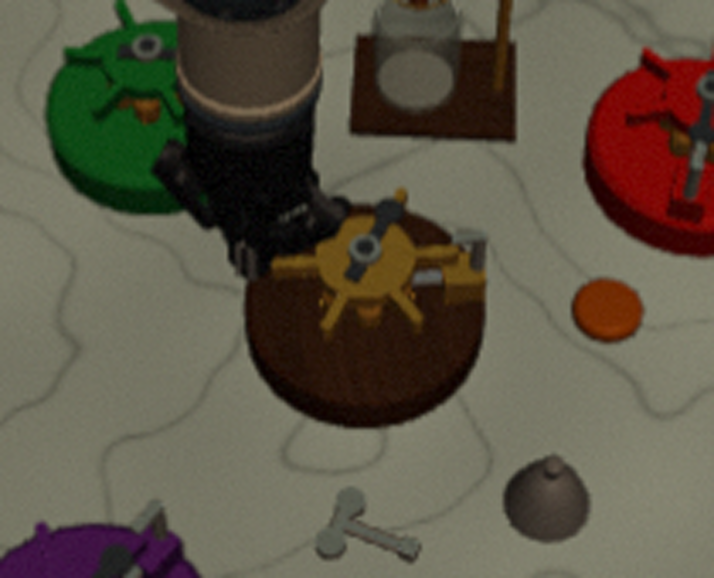

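It rests one click short. The tilt correction went the wrong way (2.4°), so I'll undo it, then go down.

```bash
python3 -m handwheel '[{"hand":1,"xyz":[0,0,0],"angular":[-2.4,0,0]},{"hand":1,"xyz":[2,0,16],"angular":[0,0,0]},{"hand":1,"xyz":[0,0,17],"angular":[0,0,0]},{"hand":1,"xyz":[0,0,16],"angular":[0,0,0]},{"hand":1,"xyz":[0,0,0],"angular":[0,0,0]},{"hand":1,"xyz":[4,0,0],"angular":[0,0,0]},{"hand":1,"xyz":[4,0,0],"angular":[0,0,0]}]'
python3 -c "
from h import *
where()"
```

```text
clock: 14.95
tool_pos: [430.1, -70.5, 66.3]
tcp_rot: [0.002, 0.871, 0.491, -0.003]
ft_force: [-2.2, -1.5, 1.3]
finger_gap: 0.2
t 14.95 p [430.1 -70.5  66.3] xyaw 58.8 z [-0.002 -0.007 -1.   ] n,u 58.3 -38.8 gap 0.2 F [-2.2 -1.5  1.3]
```

```bash
python3 -m handwheel '[{"hand":1,"xyz":[4,0,0],"angular":[0,0,0]},{"hand":1,"xyz":[4,0,0],"angular":[0,0,0]},{"hand":1,"xyz":[4,0,0],"angular":[0,0,0]},{"hand":1,"xyz":[4,0,0],"angular":[0,0,0]},{"hand":1,"xyz":[4,0,0],"angular":[0,0,0]},{"hand":1,"xyz":[4,0,0],"angular":[0,0,0]}]'
python3 - <<'E'
from h import *
where()
p=imaging.read_camera("side"); f=p["frame"][150:320,210:420]
cv2.imwrite(f"pics/side11.png",cv2.resize(f,None,fx=3.4,fy=3.4,interpolation=cv2.INTER_CUBIC)[:,:,::-1])
E
```

```text
clock: 15.7
tool_pos: [435.9, -48.5, 66.2]
tcp_rot: [-0.001, 0.87, 0.492, -0.009]
ft_force: [-4.9, -5.0, 1.3]
finger_gap: 0.0
t 15.7 p [435.9 -48.5  66.2] xyaw 59.0 z [-0.016 -0.007 -1.   ] n,u 64.3 -16.9 gap 0.0 F [-4.9 -5.   1.3]
```

View pics/side11.png

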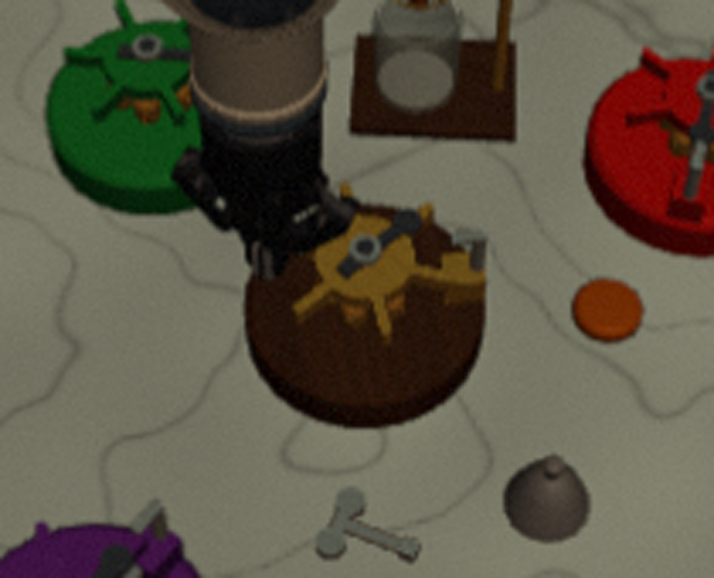

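```bash
python3 -m handwheel '[{"hand":1,"xyz":[4,1,0],"angular":[0,0,0]},{"hand":1,"xyz":[4,1,0],"angular":[0,0,0]},{"hand":1,"xyz":[1,0,0],"angular":[0,0,0]}]'
python3 - <<'E'
from h import *
where()
p=imaging.read_camera("side"); f=p["frame"][150:320,210:420]
cv2.imwrite(f"pics/side12.png",cv2.resize(f,None,fx=3.4,fy=3.4,interpolation=cv2.INTER_CUBIC)[:,:,::-1])
E
```

```text
clock: 16.12
tool_pos: [443.6, -41.1, 66.4]
tcp_rot: [-0.0, 0.87, 0.492, -0.008]
ft_force: [-0.3, -0.6, -0.2]
finger_gap: -0.1
t 16.12 p [443.6 -41.1  66.4] xyaw 59.0 z [-0.014 -0.007 -1.   ] n,u 61.3 -6.6 gap -0.1 F [-0.3 -0.6 -0.2]
```

View pics/side12.png

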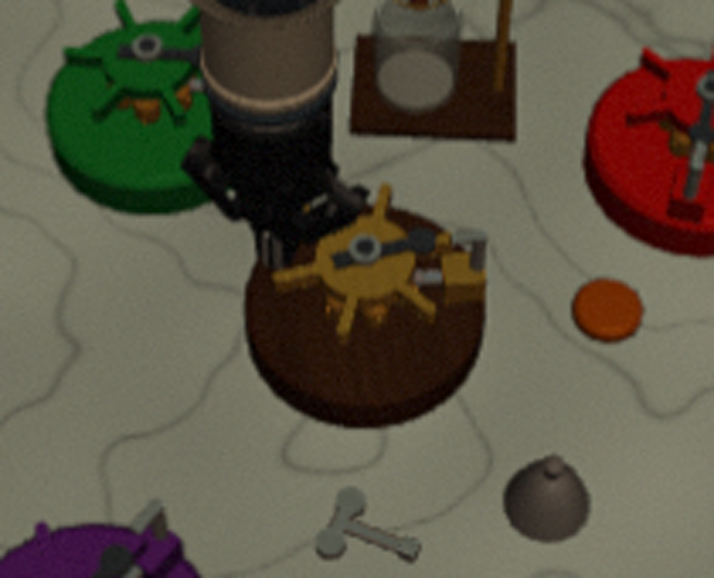

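The wheel is past the hump and still swinging into place. I'll wait two rows, then lift away and retreat.

```bash
python3 -m handwheel '[{"hand":1,"xyz":[0,0,0],"angular":[0,0,0]},{"hand":1,"xyz":[0,0,0],"angular":[0,0,0]}]'
python3 - <<'E'
from h import *
where()
p=imaging.read_camera("side"); f=p["frame"][150:320,210:420]
cv2.imwrite(f"pics/side13.png",cv2.resize(f,None,fx=3.4,fy=3.4,interpolation=cv2.INTER_CUBIC)[:,:,::-1])
E
```

```text
clock: 16.42
tool_pos: [444.4, -41.1, 66.6]
tcp_rot: [0.0, 0.87, 0.492, -0.007]
ft_force: [0.0, -0.2, 0.9]
finger_gap: -0.0
t 16.43 p [444.4 -41.1  66.6] xyaw 59.0 z [-0.012 -0.007 -1.   ] n,u 60.6 -6.2 gap -0.0 F [ 0.  -0.2  0.9]
```

View pics/side13.png

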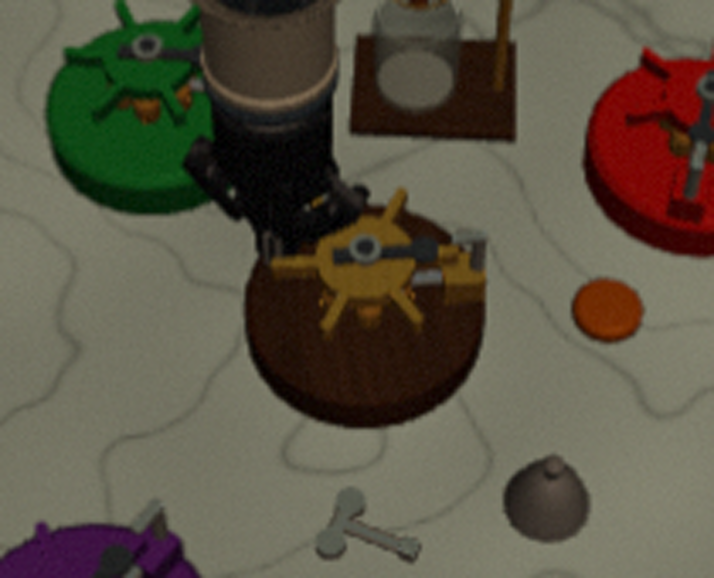

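The hand is on the pointer. I'll lift straight up, then back off towards -y at height.

```bash
python3 -m handwheel '[{"hand":1,"xyz":[0,0,-20],"angular":[0,0,0]},{"hand":1,"xyz":[0,0,-20],"angular":[0,0,0]},{"hand":1,"xyz":[0,0,-30],"angular":[0,0,0]},{"hand":1,"xyz":[0,0,-30],"angular":[0,0,0]},{"hand":1,"xyz":[0,0,-30],"angular":[0,0,0]},{"hand":1,"xyz":[0,0,-30],"angular":[0,0,0]},{"hand":1,"xyz":[-30,0,0],"angular":[0,0,0]},{"hand":1,"xyz":[-30,0,0],"angular":[0,0,0]},{"hand":1,"xyz":[-30,0,0],"angular":[0,0,0]},{"hand":1,"xyz":[-30,0,0],"angular":[0,0,0]},{"hand":1,"xyz":[-30,0,0],"angular":[0,0,0]},{"hand":1,"xyz":[-30,0,0],"angular":[0,0,0]},{"hand":1,"xyz":[0,0,0],"angular":[0,0,0]},{"hand":1,"xyz":[0,0,0],"angular":[0,0,0]}]'
python3 - <<'E'
from h import *
where()
p=imaging.read_camera("top"); f=p["frame"][150:290,230:460]
cv2.imwrite(f"pics/top14.png",cv2.resize(f,None,fx=3.4,fy=3.4,interpolation=cv2.INTER_CUBIC)[:,:,::-1])
E
```

```text
clock: 18.23
tool_pos: [350.5, -198.8, 234.9]
tcp_rot: [0.001, 0.871, 0.492, -0.006]
ft_force: [-0.7, -0.6, 0.1]
finger_gap: -0.0
t 18.23 p [ 350.5 -198.8  234.9] xyaw 58.9 z [-0.009 -0.008 -1.   ] n,u 63.0 -189.7 gap -0.0 F [-0.7 -0.6  0.1]
```

View pics/top14.png

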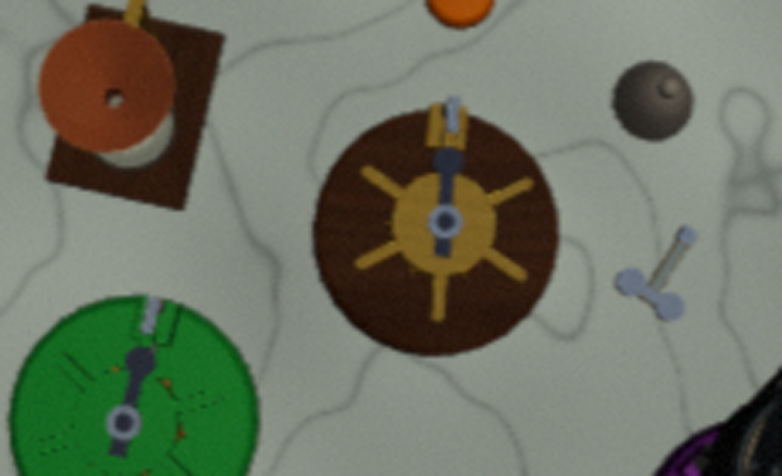

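The hand at (448,160) is in line with the pointer at (453,110). The stand, key, bell, case and funnel are at the same pixels as at the start.

```bash
python3 -c "
from station import arm
print(arm.job_done())"
```

```text
the job is handed in; nothing more can be done
None
```

The star wheel is set: its hand points at the stand's fixed pointer and rests in that click. I handed the job in at about 18 s of the 58 s allowed; no verdict was reported.

- **Clicks:** The wheel started four clicks short. I gave it four clockwise clicks with the shut fingertips pushing the near tooth. The sensed force was about 8.5 N at most, but I only read it between moves, so a short peak would not show.
- **Rest before the last click:** After the third click I lifted clear and left the wheel for about 1 s. Side pictures at the start and end of that second both show the hand one click short.
- **Final state:** In the last top picture the hand is in line with the pointer. The stand, bell, watch case, key and funnel are at the same pixels as in the first picture. The gripper was about 235 mm up, beside the stand and touching nothing.
- **Disagreements:** One small tool-tilt correction went the wrong way, to about 2.4°, and I undid it in free air before the last click. The networks put the wheel's centre up to about 8 mm from my own measurement. I used mine, because both cameras agreed on it within 2 mm.

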